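# Shut the swing strap of a filing fixture and drive its lock pin

### The job

Push the steel strap of the filing fixture round over the workpiece until it is fully home in its catch, then use the mallet, not the gripper, to drive the catch's raised lock pin fully down. Stand the mallet back on the cork mat, on its head as it was, and let go; leave the strap and pin shut and everything else on the bench where it is.

Things in the scene. Friction and masses are not known exactly. Their poses are not given: they have to be found in the camera images.
- fixture: Fixed filing fixture, dark steel base 120 x 230 x 20 mm (x, y, z). Origin: centre of underside, z up. Pivot post at (0, -85) mm. A C-shaped catch, 48 x 45 mm in plan centred at (3, 82) mm, 84 mm high, has a slot open to -x and both y ends, from 52 to 74 mm height, with a back wall at +x. The aluminium workpiece (top at 48 mm) sits in the middle between low stops (to 30 mm).
- strap_hinge (a point): Point on the strap's vertical pivot axis at the strap's mid-height (62 mm above the bench); a round nut of radius 15 mm rises there to 82 mm. Fixed to the fixture, its axes parallel to the fixture's.
- strap (a joint): Strap angle about its vertical pivot (rad): 0 = fully home in the catch, pointing along fixture +y; grows anticlockwise from above as it opens towards fixture -x; at most 1.7. Steel bar 24 mm wide, 16 mm tall (54 to 70 mm above the bench), reaching 175 mm from the pivot axis, 15 mm behind it. Stiff hinge: stays where left; about 2 N moves it.
- strap_tip (a point): Free end of the strap, at mid-width and mid-height, 175 mm from the pivot axis.
- pin (a joint): Travel of the sprung lock pin in the catch (m): 0 = raised, 0.018 = fully down with its head on the catch's top plate. It stays where it is driven; moving it takes about 8 to 10 N.
- pin_top (a point): Centre of the top face of the pin's round steel head (20 mm diameter, 8 mm thick), at (0, 80) mm in the fixture's frame: 110 mm above the bench when raised, 92 mm when fully down.
- mallet: Soft-faced mallet, 0.45 kg, standing on its head: black cylindrical head, 50 mm diameter, 80 mm tall; level wooden handle 24 mm wide, 26 mm tall, its mid-height 40 mm above the lower face, running along the mallet's -x to 163 mm from the head's axis. Origin: centre of the head's lower face; z up the head's axis.
- mallet_grip (a point): Where to grip the handle, on its centre line, 60 mm from the head's axis (mallet -x) and 40 mm above the lower face.
- mat: Fixed square cork mat, 150 x 150 x 4 mm. Origin: centre of its underside; top at 4 mm.
- part: Bystander: aluminium workpiece 60 x 50 x 28 mm in the fixture. Origin: centre of its underside.
- oilcan: Bystander: bare metal bottle, 52 mm diameter, 150 mm tall, standing beside the catch. Origin: centre of its underside.
- jar: Bystander: amber jar, 64 mm diameter, 85 mm tall. Origin: centre of its underside.
- file: Bystander: short file lying flat, 178 mm long, 20 mm high, blade to its +x. Origin: on the bench where the handle meets the blade.
- long_file: Bystander: longer file lying flat, 198 mm long, 20 mm high, blade to its +x. Origin: on the bench where the handle meets the blade.
- brush: Bystander: flat brush lying, 170 mm long, 36 mm wide, 20 mm high. Origin: on the bench where handle and ferrule meet.
- square: Bystander: small try square lying flat, about 115 x 70 mm, 18 mm high. Origin: under the middle of its stock.
Things that resemble listed ones, but are neither listed nor needed, are in the scene too. There is more than one size of the mallet; the one meant has the size given above. There is more than one size of the mat; the one meant has the size given above.

How it is judged:
By the outcome, as a careful person would: the job done as asked, in the order asked, and still so for the second after the job is handed in, with the robot touching nothing.
It also fails if it takes over 58 s, if anything falls off the work surface, if the arm or the gripper's body presses on something with over 40 N, if the wrist force passes 120 N, or if a joint passes its speed limit or range.

### The arm

A 6-joint arm with a two-finger parallel gripper is mounted at the origin on the work surface. World frame = base frame: x ahead of the robot, y to its left, z up, the work surface at z = 0. Lengths are in m, angles in rad, forces in N, time in s.
With the tool pointing down it reaches from about 0.4 to 0.925 m from the base axis. Payload 3.4 kg.
Tool frame: the origin (TCP) lies midway between the tips of the shut fingers; the grasp point (between the pads) lies 19 mm behind it; z points along the fingers, y is the line along which they close (so a half turn about z gives the same grasp; the last joint's range is limited). The gripper opens to 85 mm and grips with 20 to 120 N. Pads are 22 mm wide; open, the fingers measure 114 mm over their backs; the gripper's body (76 mm by 85 mm) begins 54 mm behind the grasp point. The pads swing forward as they close: fully open they stand 13 mm farther back than shut.
Start: joints at [1.214, 0.307, 1.506, -0, 1.328, -0.073], TCP at [0.161, 0.552, 0.231] pointing down, gripper open.
Joint ranges: [-3.12, 3.12], [-1.05, 2.28], [0.14, 2.33], [-1.42, 4.57], [0.1, 2.73], [-2.68, 2.68]. Speed limits (rad/s): [2.57, 2.57, 3.14, 3.14, 3.14, 3.14].

### API

Orientations are given as [roll, pitch, yaw] about the fixed x, y, z axes, in that order (R = Rz(yaw) Ry(pitch) Rx(roll)).
In Python, from workcell import * gives the robot as it stands.
- The arm moves only by the tool send_rows, never from a script. Its argument "deltas" is one flat list of numbers, 6 for each row, row after row: the shift along the tool's x, y, z in mm, then the turn, a rotation vector about the tool's x, y, z in degrees. A call has 1 to 8 rows; each row is the pose to reach, as a shift and turn from the pose commanded when the call began, along the tool's axes at that moment; what a row does not reach only later rows make up. A row lasts 1/12 s, in which the tool goes at most 41.7 mm and 7.16 degrees, less where a joint would pass 70% of its speed; a pose out of reach is approached as far as the arm can. A call with a gripper value outside its range is refused whole. "hand" is the closure, from 0 (fully open) to 1 (shut), set as the call begins (left out, the last holds). The fingers move at their own pace and stop on an object; "newtons" is the grip in N (left out, the last holds). Time passes only in rows, so rows that repeat a pose let the fingers close. It gives the time, the measured TCP pose, the force, the opening and the grip force at its end, in the units of the state.
- get_state(): the state, without advancing time (a new reading comes with each control period).
- capture(name): name is "side" or "top" or "wrist"; returns the picture (480x640x3 uint8, red, green, blue); there is no depth.
- camera_info(name): a dict with "intrinsics" (3x3 intrinsics, pixels), "T" (4x4, takes a point from camera to world coordinates). Camera axes: x right, y down, z forward; pixel columns grow to the right and rows downward; lengths in m; the calibration is good to about 2 mm. The wrist camera is an equidistant fisheye: a pixel r from the principal point sees the ray r / f radians off the axis. A picture is of the moment at which its call begins: read the wrist's pose just before it. camera_info takes no time and is no camera call; for the wrist camera it gives the pose at the moment of the call.
- hand_in(): hands the job in; it is judged then, once.
The state is a dict: "time": time; "joint_pos": joint angles; "dq": joint speeds; "joint_torque": joint torques, N m; "ee_pos": TCP position; "tool_rot": TCP orientation; "wrist_force": force on the tool from outside, world axes, zero at the start; "wrist_torque": the same for the moment, N m; "gripper_width": finger opening in m; "gripper_force": force on a finger pad.
Only numpy, scipy, OpenCV 4.12 (cv2) and the standard library are available. Lean on these libraries where they do the work, as an engineer would, in place of code of your own. Each camera call takes 0.05 s, during which the arm holds its last target. There are 200 camera calls.

## Working session

There is one attempt and no reset: what is moved stays moved. The work goes in short steps, Python scripts to look and compute and a tool call to move; the robot and the scene stay as the last step left them, time stands still between calls to the robot, and variables do not carry over. Pictures are saved under pics/ and viewed, at most 10 in all, crops included, and the job is handed in when it is done.

Besides the shell and the picture viewer there is one more tool, called after "Call:" as name(argument=value, ...), one argument or row to a line, values as JSON. send_rows: Moves the arm, as the interface text tells. Its arguments: {"type":"object","properties":{"deltas":{"type":"array"},"hand":{"type":"number"},"newtons":{"type":"number"}},"required":["deltas"]}

```bash
ls; mkdir -p pics
python3 - <<'E'
from workcell import *
import cv2
for n in ("top","side"):
    im=capture(n); cv2.imwrite(f"pics/{n}0.png",im[:,:,::-1])
    i=camera_info(n); print(n,i["intrinsics"],i["T"])
print(get_state())
E
```

```text
pics
top [[528.45762051   0.         325.3976998 ]
 [  0.         528.45762051 229.17223836]
 [  0.           0.           1.        ]] [[-0.02455489 -0.99218985  0.12229622  0.32111613]
 [-0.99968622  0.02376418 -0.00792019 -0.01334083]
 [ 0.00495206 -0.12245233 -0.99246204  1.27976077]
 [ 0.          0.          0.          1.        ]]
side [[596.1675465    0.         332.06682066]
 [  0.         596.1675465  237.98881196]
 [  0.           0.           1.        ]] [[ 0.9940444  -0.06411607  0.08811841  0.37329609]
 [-0.10703681 -0.72629795  0.67899514 -0.8654915 ]
 [ 0.02046572 -0.68438323 -0.7288352   1.03337718]
 [ 0.          0.          0.          1.        ]]
{'time': 0.1, 'joint_pos': array([ 1.21346554e+00,  3.07534618e-01,  1.50752306e+00,  3.24983552e-05,
        1.32839397e+00, -7.34740593e-02]), 'dq': array([-0.0004144 , -0.00135554, -0.00282486,  0.00024817,  0.00225291,
       -0.00026045]), 'joint_torque': array([-1.09874811e-03, -4.58522773e+01, -2.52606332e+01, -2.49218319e-04,
        5.52562604e-03,  9.17681547e-06]), 'ee_pos': array([0.16081853, 0.55141737, 0.23045971]), 'tool_rot': array([-3.13974099e+00, -1.67913409e-04,  2.85772794e+00]), 'wrist_force': array([-0.47857197,  0.6473267 , -0.1376146 ]), 'wrist_torque': array([ 0.020685  ,  0.03919084, -0.05808251]), 'gripper_force': 0.0, 'gripper_width': 0.0854521566978257}
```

View pics/top0.png

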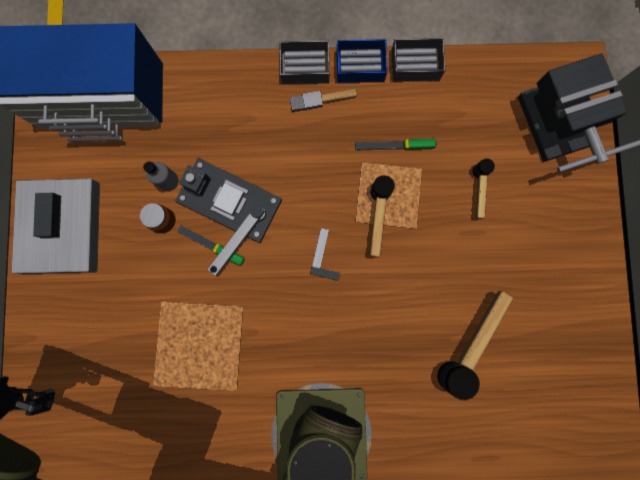

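View pics/side0.png

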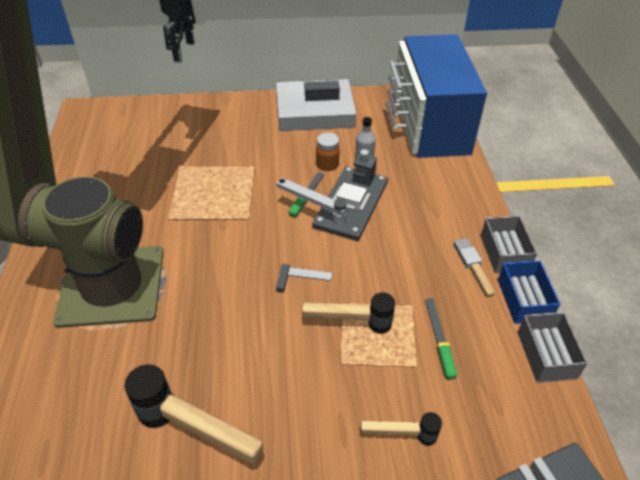

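The top view shows the mallet head at about (382,187) on the small mat centred near (389,196). The fixture corners are near (198,160), (281,202), (265,242) and (178,203). The strap tip is near (214,270), the nut near (261,214), and the pin near (190,177). I'll zoom in for accuracy.

```bash
cat > h.py <<'E'
from workcell import *
import numpy as np, cv2
def p2w(n,uv,z):
    i=camera_info(n); K=i["intrinsics"]; T=i["T"]
    d=T[:3,:3]@np.linalg.solve(K,[uv[0],uv[1],1]); o=T[:3,3]
    return o+d*(z-o[2])/d[2]
def w2p(n,P):
    i=camera_info(n); K=i["intrinsics"]; T=i["T"]
    c=(np.atleast_2d(P)-T[:3,3])@T[:3,:3]; q=c@K.T
    return q[:,:2]/q[:,2:]
E
python3 - <<'E'
from h import *
a=cv2.imread("pics/top0.png")
f=lambda x0,y0,w,h:cv2.resize(a[y0:y0+h,x0:x0+w],None,fx=3.5,fy=3.5,interpolation=cv2.INTER_CUBIC)
cv2.imwrite("pics/z0.png",np.hstack([f(140,145,150,140),f(350,145,76,140)]))
E
```

```text
(no output)
```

View pics/z0.png

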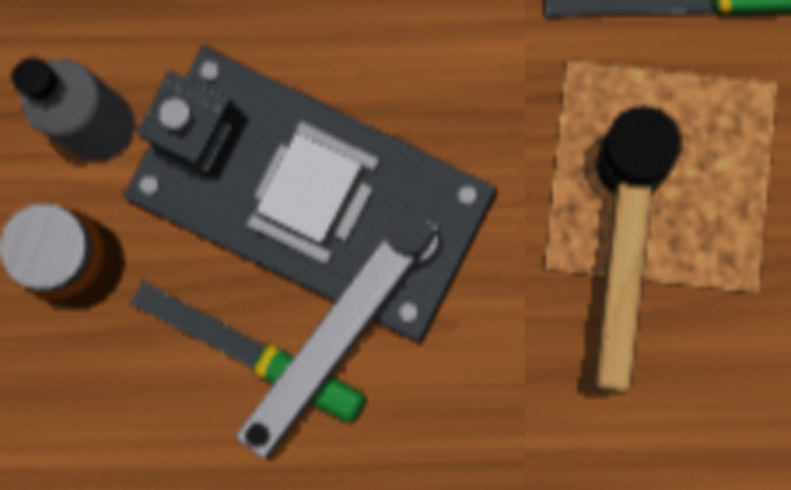

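```bash
cat >> h.py <<'E'
from scipy.optimize import least_squares
Z=lambda p:np.array([140+p[0]/3.5,145+p[1]/3.5])-0.36
M=lambda p:np.array([350+(p[0]-525)/3.5,145+p[1]/3.5])-0.36
def tf(p,X):
    X=np.atleast_2d(np.array(X,float)); c,s=np.cos(p[2]),np.sin(p[2])
    return np.c_[p[0]+c*X[:,0]-s*X[:,1],p[1]+s*X[:,0]+c*X[:,1],X[:,2]]
def fit(loc,px,p0):
    px=np.array(px); r=least_squares(lambda p:(w2p("top",tf(p,loc))-px).ravel(),p0)
    print(np.round(r.x,4),"res px",np.round(r.fun,1)); return r.x
E
python3 - <<'E'
from h import *
fl=[(.06,.115,.02),(.06,-.115,.02),(-.06,-.115,.02),(-.06,.115,.02),(0,.08,.11)]
f=fit(fl,[Z(q) for q in [(205,46),(496,186),(420,343),(125,197),(174,113)]],[.5,.25,0.3])
ml=[(.075,.075,.004),(.075,-.075,.004),(-.075,-.075,.004),(-.075,.075,.004)]
m=fit(ml,[M(q) for q in [(567,62),(777,82),(758,292),(545,268)]],[.5,-.1,0])
k=fit([(0,0,.084),(-.163,0,.057)],[M(q) for q in [(644,144),(613,388)]],[.5,-.1,0])
piv=tf(f,[(0,-.085,.062)])[0]; tip=p2w("top",Z((253,447)),.07)
d=tip-piv; print("pivot",piv,"pin",tf(f,[(0,.08,.11)]),"tip",tip,"len",np.hypot(*d[:2]),"ang",np.arctan2(d[1],d[0])-np.pi/2-f[2])
print("oil",p2w("top",Z((33,77)),.15),"jar",p2w("top",Z((44,247)),.085))
# side-camera check by overlay
a=cv2.imread("pics/side0.png"); b=cv2.imread("pics/top0.png")
ol=lambda p,x0,x1,y0,y1,z:tf(p,[(x0,y0,z),(x1,y0,z),(x1,y1,z),(x0,y1,z)])
th=np.linspace(0,2*np.pi,24)
polys=[ol(f,-.06,.06,-.115,.115,.02),tf(f,np.c_[.01*np.cos(th),.08+.01*np.sin(th),0*th+.11]),ol(m,-.075,.075,-.075,.075,.004),
 tf(k,np.c_[.025*np.cos(th),.025*np.sin(th),0*th+.084]),ol(k,-.163,-.025,-.012,.012,.057),
 ol(f,-.021,.027,.0595,.1045,.084)]
A=np.arctan2(d[1],d[0]); polys.append(ol([*piv[:2],A],-.015,.175,-.012,.012,.07))
out=[]
for n,im,(x0,y0,w,h) in (("top",b,(140,130,300,150)),("side",a,(260,110,170,260))):
    s=2.6 if n=="top" else 2.3
    o=cv2.resize(im[y0:y0+h,x0:x0+w],None,fx=s,fy=s,interpolation=cv2.INTER_CUBIC)
    for P in polys: cv2.polylines(o,[np.int32((w2p(n,P)-[x0,y0]+.36)*s*8)],True,(255,255,0),1,cv2.LINE_AA,3)
    cv2.imwrite(f"pics/ov_{n}.png",o)
E
```

```text
[ 0.5541  0.2091 -0.4774] res px [-0.5 -0.4  0.7  0.3  0.1 -0.1 -0.7  0.   0.4  0.2]
[ 0.5598 -0.1809 -0.1325] res px [-0.3 -0.6  0.1  0.2  0.3  0.1 -0.1  0.3]
[ 0.5674 -0.1598 -0.1475] res px [ 0.1 -0.6 -0.1  0.6]
pivot [0.51506568 0.1336516  0.062     ] pin [[0.59088051 0.28020231 0.11      ]] tip [0.37716428 0.23822036 0.07      ] len 0.17306479156204974 ang 1.399426895133847
oil [0.60700315 0.3589664  0.15      ] jar [0.50988925 0.37139112 0.085     ]
```

View pics/ov_top.png

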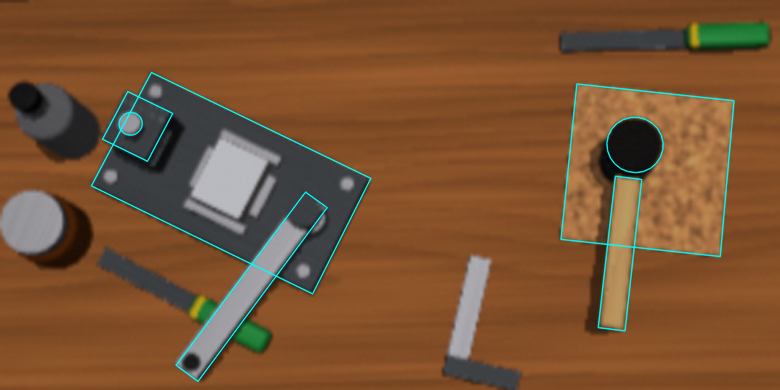

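View pics/ov_side.png

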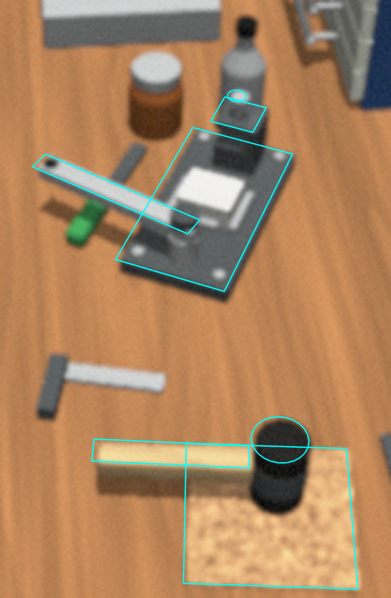

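The overlays match both views: fixture (0.554, 0.209, -0.477 rad), strap at about 1.40 rad, mallet (0.567, -0.160, -0.148 rad). Next I plan the approach and the push.

```bash
cat >> h.py <<'E'
from scipy.spatial.transform import Rotation as Ro
F=[.5541,.2091,-.4774]; MAL=[.5674,-.1598,-.1475]; PIV=np.array([.5151,.1337]); PIN=np.array([.5909,.2802])
def plan(wps,s=None):
    """rows (mm, deg, tool axes) from the current pose to each (x,y,z,yaw), tool down"""
    s=s or get_state(); R=Ro.from_euler("xyz",s["tool_rot"])
    for x,y,z,w in wps:
        dp=R.inv().apply(np.array([x,y,z])-s["ee_pos"])*1e3
        dr=(R.inv()*Ro.from_euler("xyz",[np.pi,0,w])).as_rotvec(degrees=True)
        print(*np.round(dp,1),"|",*np.round(dr,1))
def push(a,gap=0,r=.11,z=.058):
    ph=np.pi/2+F[2]+a; u=np.array([np.cos(ph),np.sin(ph)]); n=np.array([-u[1],u[0]])
    return (*(PIV+r*u+(.0265+gap)*n),z,ph)
def show():
    s=get_state(); print({k:np.round(s[k],3) for k in("time","joint_pos","ee_pos","tool_rot","wrist_force","gripper_width","gripper_force")})
E
python3 - <<'E'
from h import *
a=push(1.4,.014); print(a)
plan([(*a[:2],.23,a[3]),(*a[:2],.11,a[3]),a])
E
```

```text
(np.float64(0.4029589965737423), np.float64(0.16782690068775744), 0.058, 2.4933963267948966)
-339.9 -300.4 1.0 | -0.1 0.0 20.9
-339.9 -300.2 121.0 | -0.1 0.0 20.9
-339.9 -300.1 173.0 | -0.1 0.0 20.9
```

Call:
send_rows(
  deltas=[-340, -300, 0, 0, 0, 21, -340, -300, 0, 0, 0, 21, -340, -300, 0, 0, 0, 21, -340, -300, 0, 0, 0, 21, -340, -300, 0, 0, 0, 21, -340, -300, 0, 0, 0, 21, -340, -300, 0, 0, 0, 21, -340, -300, 0, 0, 0, 21],
  hand=1,
  newtons=40,
)

```text
time: 0.77
ee_pos: [0.3395, 0.2684, 0.2311]
tool_rot: [-3.141, -0.0, 2.492]
wrist_force: [0.9, 0.6, -0.2]
gripper_width: -0.0002
gripper_force: 0.0
```

Run:
```python
from h import *
show(); a=push(1.4,.014)
plan([(*a[:2],.23,a[3]),(*a[:2],.11,a[3]),a])
```

```text
{'time': np.float64(0.767), 'joint_pos': array([ 0.571,  0.106,  1.779, -0.   ,  1.257, -0.35 ]), 'ee_pos': array([0.339, 0.268, 0.231]), 'tool_rot': array([-3.141, -0.   ,  2.492]), 'wrist_force': array([ 0.916,  0.568, -0.17 ]), 'gripper_width': np.float64(-0.0), 'gripper_force': np.float64(0.0)}
-111.4 -41.6 1.1 | -0.0 -0.0 -0.1
-111.4 -41.6 121.1 | -0.0 -0.0 -0.1
-111.4 -41.6 173.1 | -0.0 -0.0 -0.1
```

Call:
send_rows(
  deltas=[-111, -42, 0, 0, 0, 0, -111, -42, 0, 0, 0, 0, -111, -42, 0, 0, 0, 0, -111, -42, 0, 0, 0, 0, -111, -42, 40, 0, 0, 0, -111, -42, 80, 0, 0, 0, -111, -42, 120, 0, 0, 0, -111, -42, 120, 0, 0, 0],
)

```text
time: 1.43
ee_pos: [0.3962, 0.1679, 0.1055]
tool_rot: [-3.13, -0.008, 2.491]
wrist_force: [-1.0, -1.1, 0.1]
gripper_width: 0.0001
gripper_force: 0.0
```

Run:
```python
from h import *
show(); a=push(1.4,.014)
plan([a])
im=capture("side"); cv2.imwrite("pics/s1.png",cv2.resize(im[80:330,220:440][:,:,::-1],None,fx=2.3,fy=2.3))
```

```text
{'time': np.float64(1.433), 'joint_pos': array([ 0.302,  0.264,  1.959,  0.   ,  0.933, -0.618]), 'ee_pos': array([0.396, 0.168, 0.105]), 'tool_rot': array([-3.13 , -0.008,  2.491]), 'wrist_force': array([-1.021, -1.115,  0.137]), 'gripper_width': np.float64(0.0), 'gripper_force': np.float64(0.0)}
-5.8 4.6 47.4 | -0.7 -0.5 -0.2
```

View pics/s1.png

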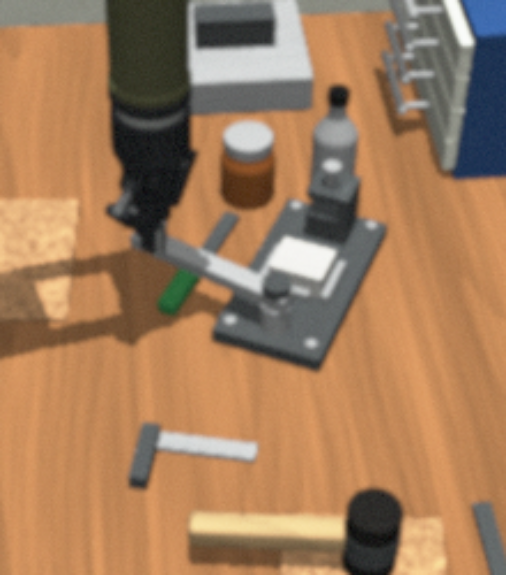

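The closed fingers hang above and beside the strap on its opening side, around (150,240). Nothing lies below them, so I can lower them.

Call:
send_rows(
  deltas=[-6, 0, 25, 0, 0, 0, -6, 0, 47, 0, 0, 0, -6, 0, 47, 0, 0, 0],
)

```text
time: 1.73
ee_pos: [0.4064, 0.1661, 0.0637]
tool_rot: [-3.14, -0.002, 2.491]
wrist_force: [-0.6, -0.3, -0.5]
gripper_width: -0.0001
gripper_force: 0.0
```

Run:
```python
from h import *
show(); plan([push(1.4-.1*i,.003) for i in range(0,9)])
```

```text
{'time': np.float64(1.733), 'joint_pos': array([ 0.292,  0.337,  2.   ,  0.   ,  0.807, -0.629]), 'ee_pos': array([0.406, 0.166, 0.064]), 'tool_rot': array([-3.140e+00, -2.000e-03,  2.491e+00]), 'wrist_force': array([-0.623, -0.333, -0.548]), 'gripper_width': np.float64(-0.0), 'gripper_force': np.float64(0.0)}
3.8 10.3 5.7 | -0.1 -0.1 -0.1
6.2 21.4 5.7 | -0.1 -0.1 5.6
7.5 32.7 5.6 | -0.1 -0.1 11.3
7.6 44.1 5.6 | -0.1 -0.1 17.1
6.7 55.4 5.6 | -0.1 -0.1 22.8
4.6 66.6 5.6 | -0.1 -0.1 28.5
1.3 77.5 5.5 | -0.1 -0.1 34.3
-2.9 88.1 5.5 | -0.1 -0.0 40.0
-8.3 98.1 5.5 | -0.1 -0.0 45.7
```

Call:
send_rows(
  deltas=[4, 10, 4, 0, 0, 0, 6, 21, 4, 0, 0, 6, 7, 33, 4, 0, 0, 11, 8, 44, 4, 0, 0, 17, 7, 55, 4, 0, 0, 23, 5, 67, 4, 0, 0, 28, 1, 78, 4, 0, 0, 34, -3, 88, 4, 0, 0, 40],
)

```text
time: 2.4
ee_pos: [0.4626, 0.2363, 0.0626]
tool_rot: [3.141, -0.001, 1.789]
wrist_force: [-3.2, 0.0, -0.3]
gripper_width: -0.0002
gripper_force: 1.2
```

Run:
```python
from h import *
show(); plan([push(.65-.1*i,.003) for i in range(0,7)])
```

```text
{'time': np.float64(2.4), 'joint_pos': array([3.900e-01, 4.210e-01, 1.836e+00, 1.000e-03, 8.840e-01, 1.710e-01]), 'ee_pos': array([0.463, 0.236, 0.063]), 'tool_rot': array([ 3.141e+00, -1.000e-03,  1.789e+00]), 'wrist_force': array([-3.155,  0.028, -0.272]), 'gripper_width': np.float64(-0.0), 'gripper_force': np.float64(1.187)}
-0.3 4.6 4.6 | 0.0 -0.1 2.6
1.6 15.8 4.6 | 0.0 -0.1 8.3
2.4 27.1 4.6 | 0.0 -0.1 14.1
2.0 38.5 4.7 | 0.0 -0.1 19.8
0.5 49.8 4.7 | 0.0 -0.1 25.5
-2.1 60.9 4.7 | 0.0 -0.1 31.2
-5.9 71.6 4.7 | 0.0 -0.1 37.0
```

Call:
send_rows(
  deltas=[0, 5, 2, 0, 0, 3, 2, 16, 3, 0, 0, 8, 2, 27, 3, 0, 0, 14, 2, 38, 3, 0, 0, 20, 0, 50, 3, 0, 0, 26, 0, 50, 3, 0, 0, 26],
)

```text
time: 2.9
ee_pos: [0.5152, 0.2479, 0.0603]
tool_rot: [3.136, -0.004, 1.337]
wrist_force: [0.7, 0.2, -0.2]
gripper_width: 0.0001
gripper_force: 0.0
```

Run:
```python
from h import *
show(); plan([push(.2-.05*i,.00) for i in range(0,6)])
```

```text
{'time': np.float64(2.9), 'joint_pos': array([3.740e-01, 4.770e-01, 1.729e+00, 1.000e-03, 9.290e-01, 6.080e-01]), 'ee_pos': array([0.515, 0.248, 0.06 ]), 'tool_rot': array([ 3.136, -0.004,  1.337]), 'wrist_force': array([ 0.731,  0.207, -0.158]), 'gripper_width': np.float64(0.0), 'gripper_force': np.float64(0.002)}
-0.1 4.6 2.3 | 0.3 -0.3 2.5
0.9 10.2 2.4 | 0.3 -0.3 5.4
1.5 15.8 2.4 | 0.3 -0.3 8.2
1.9 21.5 2.4 | 0.3 -0.3 11.1
2.0 27.1 2.5 | 0.3 -0.3 14.0
1.8 32.8 2.5 | 0.3 -0.3 16.8
```

Call:
send_rows(
  deltas=[0, 5, 1, 0, 0, 3, 1, 10, 1, 0, 0, 6, 1, 16, 1, 0, 0, 9, 2, 21, 1, 0, 0, 12, 2, 25, 1, 0, 0, 14, 2, 25, 1, 0, 0, 14],
)

```text
time: 3.4
ee_pos: [0.5374, 0.2429, 0.0585]
tool_rot: [3.14, -0.003, 1.097]
wrist_force: [-0.8, 1.6, 0.6]
gripper_width: -0.0
gripper_force: 0.5
```

Run:
```python
from h import *
show(); plan([push(-.0,-.002*i) for i in range(0,6)])
im=capture("side"); cv2.imwrite("pics/s2.png",cv2.resize(im[80:260,280:420][:,:,::-1],None,fx=3.3,fy=3.3))
```

```text
{'time': np.float64(3.4), 'joint_pos': array([3.530e-01, 5.000e-01, 1.687e+00, 1.000e-03, 9.510e-01, 8.260e-01]), 'ee_pos': array([0.537, 0.243, 0.058]), 'tool_rot': array([ 3.140e+00, -3.000e-03,  1.097e+00]), 'wrist_force': array([-0.823,  1.557,  0.572]), 'gripper_width': np.float64(-0.0), 'gripper_force': np.float64(0.473)}
2.8 3.9 0.5 | 0.1 -0.2 0.2
2.8 5.9 0.5 | 0.1 -0.2 0.2
2.8 7.9 0.5 | 0.1 -0.2 0.2
2.7 9.9 0.5 | 0.1 -0.2 0.2
2.7 11.9 0.5 | 0.1 -0.2 0.2
2.7 13.9 0.5 | 0.1 -0.2 0.2
```

Call:
send_rows(
  deltas=[0, 1, 0, 0, 0, 0, 0, 2, 0, 0, 0, 0, 0, 3, 0, 0, 0, 0, 0, 4, 0, 0, 0, 0, 0, 4, 0, 0, 0, 0],
)

```text
time: 3.87
ee_pos: [0.5397, 0.2396, 0.0563]
tool_rot: [-3.141, 0.0, 1.095]
wrist_force: [-1.6, 1.6, 1.5]
gripper_width: 0.0
gripper_force: 0.9
```

Call:
send_rows(
  deltas=[0, 1, 0, 0, 0, 0, 0, 2, 0, 0, 0, 0, 0, 2, 0, 0, 0, 0],
)

```text
time: 4.12
ee_pos: [0.5417, 0.2387, 0.0562]
tool_rot: [3.142, -0.0, 1.095]
wrist_force: [-0.7, 1.6, 0.3]
gripper_width: -0.0002
gripper_force: 0.8
```

Call:
send_rows(
  deltas=[0, 1, 0, 0, 0, 0, 0, 2, 0, 0, 0, 0, 0, 3, 0, 0, 0, 0, 0, 3, 0, 0, 0, 0],
)

```text
time: 4.45
ee_pos: [0.5419, 0.2385, 0.0562]
tool_rot: [-3.137, 0.0, 1.094]
wrist_force: [-6.9, 6.7, 4.3]
gripper_width: 0.0001
gripper_force: 4.4
```

Run:
```python
from h import *
show(); plan([push(0)])
im=capture("top"); z=cv2.resize(im[140:260,160:300][:,:,::-1],None,fx=4,fy=4,interpolation=cv2.INTER_CUBIC)
cv2.imwrite("pics/t2.png",z)
```

```text
{'time': np.float64(4.45), 'joint_pos': array([0.341, 0.508, 1.678, 0.004, 0.959, 0.816]), 'ee_pos': array([0.542, 0.239, 0.056]), 'tool_rot': array([-3.137,  0.   ,  1.094]), 'wrist_force': array([-6.88 ,  6.657,  4.305]), 'gripper_width': np.float64(0.0), 'gripper_force': np.float64(4.444)}
4.6 -2.1 -1.8 | -0.3 0.0 0.0
```

View pics/t2.png

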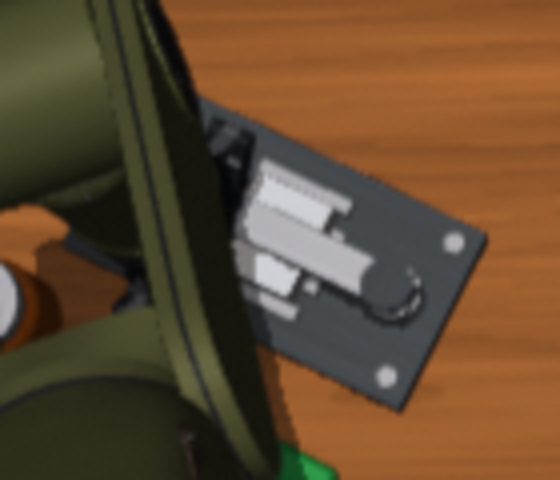

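The strap runs parallel to the base, and the force jumped with no further movement, so it is against the back wall. I'll press a little harder to be sure, then back off.

Call:
send_rows(
  deltas=[0, 2, 0, 0, 0, 0, 0, 4, 0, 0, 0, 0, 0, 4, 0, 0, 0, 0],
)

```text
time: 4.75
ee_pos: [0.5421, 0.2383, 0.0562]
tool_rot: [-3.131, 0.001, 1.093]
wrist_force: [-13.3, 12.8, 8.5]
gripper_width: -0.0002
gripper_force: 9.1
```

Call:
send_rows(
  deltas=[0, -15, 0, 0, 0, 0, 0, -40, 0, 0, 0, 0, 0, -40, -40, 0, 0, 0, 0, -40, -80, 0, 0, 0, 0, -40, -120, 0, 0, 0, 0, -40, -150, 0, 0, 0, 0, -40, -150, 0, 0, 0],
  hand=0,
)

```text
time: 5.33
ee_pos: [0.5169, 0.2551, 0.2138]
tool_rot: [3.131, -0.01, 1.095]
wrist_force: [1.7, 0.2, -0.7]
gripper_width: 0.0834
gripper_force: 0.0
```

Run:
```python
from h import *
show()
g=tf(MAL,[(-.06,0,.04)])[0]; print(g)
w=MAL[2]; plan([(*g[:2],.20,w),(*g[:2],.10,w),(*g[:2],.025,w)])
```

```text
{'time': np.float64(5.333), 'joint_pos': array([ 3.860e-01,  3.150e-01,  1.541e+00, -1.000e-03,  1.271e+00,
        8.620e-01]), 'ee_pos': array([0.517, 0.255, 0.214]), 'tool_rot': array([ 3.131, -0.01 ,  1.095]), 'wrist_force': array([ 1.669,  0.154, -0.681]), 'gripper_width': np.float64(0.083), 'gripper_force': np.float64(0.0)}
[ 0.50805151 -0.15098206  0.04      ]
-365.2 178.0 11.9 | 0.2 -0.9 71.2
-366.3 176.9 111.9 | 0.2 -0.9 71.2
-367.0 176.1 186.9 | 0.2 -0.9 71.2
```

Call:
send_rows(
  deltas=[-366, 178, 0, 0, 0, 71, -366, 178, 0, 0, 0, 71, -366, 178, 0, 0, 0, 71, -366, 178, 0, 0, 0, 71, -366, 178, 0, 0, 0, 71, -366, 178, 0, 0, 0, 71, -366, 178, 0, 0, 0, 71, -366, 178, 0, 0, 0, 71],
)

```text
time: 6.0
ee_pos: [0.5038, -0.082, 0.2059]
tool_rot: [3.14, 0.0, 0.089]
wrist_force: [0.7, -0.0, 0.1]
gripper_width: 0.0857
gripper_force: 0.0
```

Run:
```python
from h import *
show()
im=capture("top"); z=cv2.resize(im[145:265,160:310][:,:,::-1],None,fx=4,fy=4,interpolation=cv2.INTER_CUBIC)
L=lambda p:np.array(p)
def ol(n,P,c):
    cv2.polylines(z,[np.int32((w2p(n,P)-[160,145]+.36)*32)],True,c,1,cv2.LINE_AA,3)
ol("top",tf([*PIV,F[2]],[(-.012,-.015,.07),(.012,-.015,.07),(.012,.175,.07),(-.012,.175,.07)]),(255,255,0))
cv2.imwrite("pics/t3.png",z)
g=tf(MAL,[(-.06,0,.04)])[0]
w=MAL[2]; plan([(*g[:2],.20,w),(*g[:2],.10,w),(*g[:2],.025,w)])
```

```text
{'time': np.float64(6.0), 'joint_pos': array([-2.430e-01,  2.390e-01,  1.675e+00, -1.000e-03,  1.227e+00,
        1.239e+00]), 'ee_pos': array([ 0.504, -0.082,  0.206]), 'tool_rot': array([3.14 , 0.   , 0.089]), 'wrist_force': array([ 0.703, -0.014,  0.092]), 'gripper_width': np.float64(0.086), 'gripper_force': np.float64(0.0)}
-1.1 61.0 6.5 | 0.5 -0.0 13.0
-1.0 60.1 106.5 | 0.5 -0.0 13.0
-1.0 59.5 181.5 | 0.5 -0.0 13.0
```

View pics/t3.png

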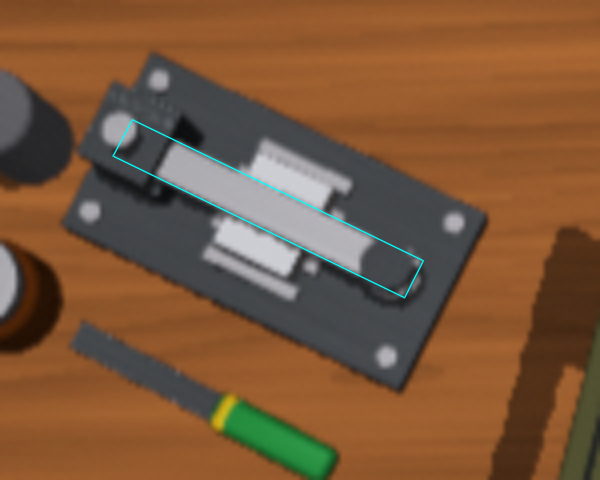

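The strap is parallel to its home outline and inside the catch, so it is home. Next, the mallet.

Call:
send_rows(
  deltas=[-1, 60, 7, 0, 0, 13, -1, 60, 7, 0, 0, 13, -1, 60, 40, 0, 0, 13, -1, 60, 80, 0, 0, 13, -1, 60, 107, 0, 0, 13, -1, 60, 107, 0, 0, 13, -1, 60, 107, 0, 0, 13],
)

```text
time: 6.63
ee_pos: [0.5076, -0.139, 0.0978]
tool_rot: [-3.141, 0.004, -0.132]
wrist_force: [0.5, -0.8, 0.6]
gripper_width: 0.0851
gripper_force: 0.0
```

Run:
```python
from h import *
show()
g=tf(MAL,[(-.06,0,.04)])[0]
w=MAL[2]; plan([(*g[:2],.025,w)])
```

```text
{'time': np.float64(6.633), 'joint_pos': array([-3.470e-01,  3.830e-01,  1.780e+00, -1.000e-03,  9.840e-01,
        1.356e+00]), 'ee_pos': array([ 0.508, -0.139,  0.098]), 'tool_rot': array([-3.141,  0.004, -0.132]), 'wrist_force': array([ 0.545, -0.751,  0.618]), 'gripper_width': np.float64(0.085), 'gripper_force': np.float64(0.0)}
2.3 11.9 72.8 | -0.0 0.3 0.9
```

Call:
send_rows(
  deltas=[2, 12, 20, 0, 0, 1, 2, 12, 40, 0, 0, 1, 2, 12, 60, 0, 0, 1, 2, 12, 72, 0, 0, 1, 2, 12, 72, 0, 0, 1, 2, 12, 72, 0, 0, 1],
)

```text
time: 7.13
ee_pos: [0.5109, -0.1518, 0.0286]
tool_rot: [3.141, -0.002, -0.149]
wrist_force: [-0.2, 0.6, 0.4]
gripper_width: 0.0854
gripper_force: 0.0
```

Run:
```python
from h import *
show()
g=tf(MAL,[(-.06,0,.04)])[0]
w=MAL[2]; plan([(*g[:2],.025,w)])
```

```text
{'time': np.float64(7.133), 'joint_pos': array([-0.368,  0.484,  1.839, -0.   ,  0.816,  1.352]), 'ee_pos': array([ 0.511, -0.152,  0.029]), 'tool_rot': array([ 3.141e+00, -2.000e-03, -1.490e-01]), 'wrist_force': array([-0.183,  0.645,  0.414]), 'gripper_width': np.float64(0.085), 'gripper_force': np.float64(0.0)}
-2.9 -0.4 3.6 | 0.0 -0.1 -0.1
```

Call:
send_rows(
  deltas=[-3, 0, 3, 0, 0, 0, -3, 0, 3, 0, 0, 0, -3, 0, 3, 0, 0, 0, -3, 0, 3, 0, 0, 0, -3, 0, 3, 0, 0, 0, -3, 0, 3, 0, 0, 0, -3, 0, 3, 0, 0, 0, -3, 0, 3, 0, 0, 0],
  hand=1,
  newtons=30,
)

```text
time: 7.8
ee_pos: [0.5067, -0.1508, 0.0248]
tool_rot: [-3.141, -0.0, -0.149]
wrist_force: [-1.2, 1.6, 6.2]
gripper_width: 0.0238
gripper_force: 30.5
```

Call:
send_rows(
  deltas=[0, 0, 0, 0, 0, 0, 0, 0, 0, 0, 0, 0, 0, 0, 0, 0, 0, 0],
  newtons=110,
)

```text
time: 8.05
ee_pos: [0.5067, -0.1508, 0.0251]
tool_rot: [-3.142, -0.001, -0.149]
wrist_force: [-1.8, 2.2, 8.6]
gripper_width: 0.0223
gripper_force: 106.7
```

Run:
```python
from h import *
show()
```

```text
{'time': np.float64(8.05), 'joint_pos': array([-0.369,  0.486,  1.85 ,  0.   ,  0.804,  1.351]), 'ee_pos': array([ 0.507, -0.151,  0.025]), 'tool_rot': array([-3.142e+00, -1.000e-03, -1.490e-01]), 'wrist_force': array([-1.787,  2.243,  8.564]), 'gripper_width': np.float64(0.022), 'gripper_force': np.float64(106.679)}
```

Call:
send_rows(
  deltas=[0, 0, -10, 0, 0, 0, 0, 0, -30, 0, 0, 0, 0, 0, -60, 0, 0, 0, 0, 0, -90, 0, 0, 0, 0, 0, -120, 0, 0, 0, 0, 0, -150, 0, 0, 0, 0, 0, -170, 0, 0, 0, 0, 0, -170, 0, 0, 0],
)

```text
time: 8.72
ee_pos: [0.5091, -0.152, 0.1988]
tool_rot: [3.139, -0.008, -0.149]
wrist_force: [0.7, -0.7, -3.6]
gripper_width: 0.0226
gripper_force: 107.7
```

Run:
```python
from h import *
show()
p=.45; t=PIN-.0613*np.array([np.cos(p),np.sin(p)])
plan([(*t,.195,p)])
im=capture("side"); cv2.imwrite("pics/s3.png",cv2.resize(im[150:400,250:470][:,:,::-1],None,fx=2.2,fy=2.2))
```

```text
{'time': np.float64(8.717), 'joint_pos': array([-0.37 ,  0.27 ,  1.65 , -0.   ,  1.213,  1.351]), 'ee_pos': array([ 0.509, -0.152,  0.199]), 'tool_rot': array([ 3.139, -0.008, -0.149]), 'wrist_force': array([ 0.735, -0.745, -3.64 ]), 'gripper_width': np.float64(0.023), 'gripper_force': np.float64(107.713)}
-34.0 -405.0 2.6 | 0.3 -0.4 -34.3
```

View pics/s3.png

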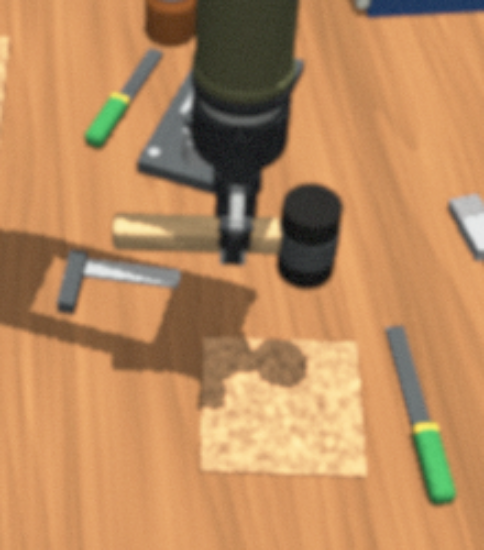

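The mallet is lifted and hangs level, with the head at about (310,235) in the crop. Next I carry it over to the pin.

Call:
send_rows(
  deltas=[-4, -40, 0, 0, 0, -4, -8, -80, 0, 0, 0, -8, -12, -120, 0, 0, 0, -12, -15, -160, 0, 0, 0, -16, -18, -200, 0, 0, 0, -20, -21, -240, 0, 0, 0, -24, -25, -280, 0, 0, 0, -27, -28, -320, 0, 0, 0, -30],
)

```text
time: 9.43
ee_pos: [0.524, 0.171, 0.1913]
tool_rot: [-3.141, 0.006, 0.377]
wrist_force: [1.7, 0.6, -3.4]
gripper_width: 0.0223
gripper_force: 108.5
```

Run:
```python
from h import *
show()
p=.45; t=PIN-.0613*np.array([np.cos(p),np.sin(p)])
plan([(*t,.195,p)])
```

```text
{'time': np.float64(9.433), 'joint_pos': array([ 0.239,  0.311,  1.609, -0.   ,  1.227,  1.433]), 'ee_pos': array([0.524, 0.171, 0.191]), 'tool_rot': array([-3.141,  0.006,  0.377]), 'wrist_force': array([ 1.731,  0.636, -3.355]), 'gripper_width': np.float64(0.022), 'gripper_force': np.float64(108.51)}
41.2 -72.4 -3.9 | -0.0 0.3 -4.2
```

Call:
send_rows(
  deltas=[20, -35, 0, 0, 0, -2, 41, -71, 0, 0, 0, -4, 41, -71, 0, 0, 0, -4, 41, -71, 0, 0, 0, -4, 41, -71, 0, 0, 0, -4],
)

```text
time: 9.85
ee_pos: [0.5368, 0.2501, 0.1915]
tool_rot: [3.141, 0.006, 0.445]
wrist_force: [-0.6, -0.0, -3.7]
gripper_width: 0.0225
gripper_force: 109.1
```

Run:
```python
from h import *
show()
p=.45; t=PIN-.0613*np.array([np.cos(p),np.sin(p)])
plan([(*t,.145,p),(*t,.113,p)])
im=capture("side"); q=w2p("side",[(*PIN,.11),(*PIN,.195-.021)]); print(q)
im=im[:,:,::-1].copy(); cv2.imwrite("pics/s4.png",im)
```

```text
{'time': np.float64(9.85), 'joint_pos': array([ 3.650e-01,  3.650e-01,  1.522e+00, -1.000e-03,  1.260e+00,
        1.491e+00]), 'ee_pos': array([0.537, 0.25 , 0.191]), 'tool_rot': array([3.141, 0.006, 0.445]), 'wrist_force': array([-0.575, -0.043, -3.711]), 'gripper_width': np.float64(0.023), 'gripper_force': np.float64(109.055)}
0.8 -3.6 46.4 | 0.0 0.3 -0.3
1.0 -3.6 78.4 | 0.0 0.3 -0.3
[[362.39225659 151.15548539]
 [363.93458398 129.96536117]]
```

Call:
send_rows(
  deltas=[1, -3, 20, 0, 0, 0, 1, -3, 40, 0, 0, 0, 1, -3, 50, 0, 0, 0, 1, -3, 52, 0, 0, 0, 1, -3, 52, 0, 0, 0],
)

```text
time: 10.32
ee_pos: [0.5375, 0.2524, 0.1413]
tool_rot: [-3.142, 0.003, 0.442]
wrist_force: [-0.6, -0.2, -4.4]
gripper_width: 0.0225
gripper_force: 108.9
```

Run:
```python
from h import *
show()
p=.45; t=PIN-.0613*np.array([np.cos(p),np.sin(p)])
plan([(*t,.113,p)])
```

```text
{'time': np.float64(10.317), 'joint_pos': array([ 0.368,  0.413,  1.585, -0.   ,  1.147,  1.496]), 'ee_pos': array([0.537, 0.252, 0.141]), 'tool_rot': array([-3.142e+00,  3.000e-03,  4.420e-01]), 'wrist_force': array([-0.6  , -0.211, -4.377]), 'gripper_width': np.float64(0.023), 'gripper_force': np.float64(108.937)}
-1.0 -1.8 28.3 | -0.0 0.2 -0.4
```

Call:
send_rows(
  deltas=[0, 0, 4, 0, 0, 0, 0, 0, 8, 0, 0, 0, 0, 0, 11, 0, 0, 0, 0, 0, 14, 0, 0, 0, 0, 0, 17, 0, 0, 0, 0, 0, 20, 0, 0, 0],
)

```text
time: 10.82
ee_pos: [0.5387, 0.2539, 0.1233]
tool_rot: [3.141, -0.002, 0.444]
wrist_force: [-2.0, -2.2, 5.7]
gripper_width: 0.0227
gripper_force: 109.9
```

Call:
send_rows(
  deltas=[0, 0, 2, 0, 0, 0, 0, 0, 4, 0, 0, 0, 0, 0, 6, 0, 0, 0, 0, 0, 6, 0, 0, 0],
)

```text
time: 11.15
ee_pos: [0.5387, 0.2539, 0.1165]
tool_rot: [3.141, -0.001, 0.444]
wrist_force: [-1.1, -3.0, 3.3]
gripper_width: 0.0225
gripper_force: 109.9
```

Call:
send_rows(
  deltas=[0, 0, 1, 0, 0, 0, 0, 0, 3, 0, 0, 0, 0, 0, 4, 0, 0, 0, 0, 0, 4, 0, 0, 0],
)

```text
time: 11.48
ee_pos: [0.5386, 0.2539, 0.113]
tool_rot: [3.141, -0.001, 0.444]
wrist_force: [-3.0, -2.5, 7.1]
gripper_width: 0.0223
gripper_force: 110.3
```

Call:
send_rows(
  deltas=[0, 0, 1, 0, 0, 0, 0, 0, 2, 0, 0, 0, 0, 0, 2, 0, 0, 0],
)

```text
time: 11.73
ee_pos: [0.5385, 0.2538, 0.1125]
tool_rot: [3.141, -0.002, 0.444]
wrist_force: [-6.4, -4.0, 15.2]
gripper_width: 0.023
gripper_force: 111.8
```

Call:
send_rows(
  deltas=[0, 0, 1, 0, 0, 0, 0, 0, 2, 0, 0, 0, 0, 0, 2, 0, 0, 0],
)

```text
time: 11.98
ee_pos: [0.5383, 0.2537, 0.112]
tool_rot: [3.141, -0.002, 0.444]
wrist_force: [-10.8, -6.8, 25.9]
gripper_width: 0.0227
gripper_force: 113.1
```

Run:
```python
from h import *
show()
```

```text
{'time': np.float64(11.983), 'joint_pos': array([ 0.37 ,  0.443,  1.62 , -0.   ,  1.077,  1.496]), 'ee_pos': array([0.538, 0.254, 0.112]), 'tool_rot': array([ 3.141e+00, -2.000e-03,  4.440e-01]), 'wrist_force': array([-10.753,  -6.785,  25.946]), 'gripper_width': np.float64(0.023), 'gripper_force': np.float64(113.135)}
```

Firm stop at the height expected for a fully driven pin (face near 92 mm, about 30 N). I'll lift off and return the mallet.

Call:
send_rows(
  deltas=[0, 0, -8, 0, 0, 0, 0, 0, -30, 0, 0, 0, 0, 0, -60, 0, 0, 0, 0, 0, -80, 0, 0, 0, 0, 0, -80, 0, 0, 0, 0, 0, -80, 0, 0, 0],
)

```text
time: 12.48
ee_pos: [0.5389, 0.2544, 0.1883]
tool_rot: [-3.141, -0.002, 0.444]
wrist_force: [0.2, 1.2, -4.7]
gripper_width: 0.0225
gripper_force: 109.0
```

Run:
```python
from h import *
show(); plan([(.5067,-.1508,.2,-.149)])
```

```text
{'time': np.float64(12.483), 'joint_pos': array([0.37 , 0.369, 1.524, 0.   , 1.246, 1.496]), 'ee_pos': array([0.539, 0.254, 0.188]), 'tool_rot': array([-3.141e+00, -2.000e-03,  4.440e-01]), 'wrist_force': array([ 0.195,  1.236, -4.735]), 'gripper_width': np.float64(0.022), 'gripper_force': np.float64(109.043)}
-203.2 352.1 -12.1 | -0.0 -0.1 34.0
```

Call:
send_rows(
  deltas=[-20, 35, -2, 0, 0, 4, -40, 70, -4, 0, 0, 8, -61, 106, -6, 0, 0, 12, -81, 141, -8, 0, 0, 16, -102, 176, -10, 0, 0, 20, -122, 211, -12, 0, 0, 24, -142, 246, -12, 0, 0, 27, -162, 282, -12, 0, 0, 30],
)

```text
time: 13.15
ee_pos: [0.511, -0.0715, 0.1976]
tool_rot: [-3.141, 0.005, -0.082]
wrist_force: [0.4, 0.6, -3.4]
gripper_width: 0.0223
gripper_force: 109.1
```

Run:
```python
from h import *
show(); plan([(.5067,-.1508,.2,-.149)])
im=capture("side")[:,:,::-1]; cv2.imwrite("pics/s5.png",im)
# pin check: bright head, expected centre if raised / down
a=cv2.imread("pics/side0.png")
print("pred raised/down",w2p("side",[(*PIN,.11),(*PIN,.092)]).round(1).tolist())
for n,q in(("before",a),("after",im)):
    print(n,cv2.cvtColor(q,cv2.COLOR_BGR2GRAY)[144:170,363].tolist())
```

```text
{'time': np.float64(13.15), 'joint_pos': array([-0.221,  0.257,  1.673,  0.   ,  1.216,  1.431]), 'ee_pos': array([ 0.511, -0.072,  0.198]), 'tool_rot': array([-3.141,  0.005, -0.082]), 'wrist_force': array([ 0.378,  0.552, -3.394]), 'gripper_width': np.float64(0.022), 'gripper_force': np.float64(109.125)}
2.1 79.4 -2.4 | -0.1 0.3 3.8
pred raised/down [[362.4, 151.2], [362.0, 156.9]]
before [106, 96, 98, 95, 117, 159, 190, 206, 204, 190, 157, 109, 88, 82, 81, 87, 83, 82, 87, 95, 98, 79, 57, 47, 50, 58]
after [47, 49, 56, 47, 50, 51, 55, 56, 54, 56, 59, 51, 54, 57, 59, 63, 69, 62, 56, 52, 50, 41, 35, 32, 30, 39]
```

Call:
send_rows(
  deltas=[1, 38, 0, 0, 0, 2, 2, 76, 0, 0, 0, 4, 2, 76, 0, 0, 0, 4, 2, 76, 0, 0, 0, 4, 2, 76, 0, 0, 0, 4],
)

```text
time: 13.62
ee_pos: [0.5078, -0.1457, 0.1981]
tool_rot: [-3.14, 0.004, -0.15]
wrist_force: [-0.6, -0.6, -2.6]
gripper_width: 0.0226
gripper_force: 109.8
```

Run:
```python
from h import *
show(); plan([(.5067,-.1508,.03,-.149)])
im=capture("top")[:,:,::-1]; a=cv2.imread("pics/top0.png")
print("pred raised/down",w2p("top",[(*PIN,.11),(*PIN,.092)]).round(1).tolist())
for q in(a,im):
    g=cv2.cvtColor(q,cv2.COLOR_BGR2GRAY)[168:192,178:206].astype(float); m=(g>120)*g
    yy,xx=np.mgrid[168:192,178:206]; print((m*xx).sum()/m.sum(),(m*yy).sum()/m.sum(),(m>0).sum())
```

```text
{'time': np.float64(13.617), 'joint_pos': array([-3.600e-01,  2.730e-01,  1.648e+00,  1.000e-03,  1.225e+00,
        1.361e+00]), 'ee_pos': array([ 0.508, -0.146,  0.198]), 'tool_rot': array([-3.14 ,  0.004, -0.15 ]), 'wrist_force': array([-0.618, -0.617, -2.552]), 'gripper_width': np.float64(0.023), 'gripper_force': np.float64(109.786)}
0.4 5.5 168.1 | -0.1 0.2 -0.1
pred raised/down [[189.8, 177.1], [191.7, 178.8]]
189.23378668575518 176.90994989262705 48
197.02606675355585 182.27324757749193 107
```

Call:
send_rows(
  deltas=[0, 5, 30, 0, 0, 0, 0, 5, 60, 0, 0, 0, 0, 5, 90, 0, 0, 0, 0, 5, 120, 0, 0, 0, 0, 5, 145, 0, 0, 0, 0, 5, 160, 0, 0, 0, 0, 5, 164, 0, 0, 0, 0, 5, 164, 0, 0, 0],
)

```text
time: 14.33
ee_pos: [0.5073, -0.1494, 0.0347]
tool_rot: [-3.141, 0.004, -0.147]
wrist_force: [0.6, 0.1, -3.8]
gripper_width: 0.0222
gripper_force: 109.7
```

Run:
```python
from h import *
show(); plan([(.5067,-.1508,.025,-.149)])
im=capture("top")[:,:,::-1]; a=cv2.imread("pics/top0.png")
f=lambda q,x0,y0,w,h,s:cv2.resize(q[y0:y0+h,x0:x0+w],None,fx=s,fy=s,interpolation=cv2.INTER_CUBIC)
cv2.imwrite("pics/fin.png",np.hstack([np.vstack([f(q,165,150,80,60,5) for q in(a,im)]),f(im,160,135,80*3+40,210*2,600/420)[:600,:390]]))
s=capture("side")[:,:,::-1]
print(cv2.cvtColor(s,cv2.COLOR_BGR2GRAY)[144:170,363].tolist())
```

```text
{'time': np.float64(14.333), 'joint_pos': array([-0.366,  0.473,  1.838,  0.   ,  0.834,  1.351]), 'ee_pos': array([ 0.507, -0.149,  0.035]), 'tool_rot': array([-3.141,  0.004, -0.147]), 'wrist_force': array([ 0.602,  0.063, -3.841]), 'gripper_width': np.float64(0.022), 'gripper_force': np.float64(109.738)}
-0.3 1.5 9.7 | -0.1 0.2 0.1Traceback (most recent call last):
  File "<stdin>", line 5, in <module>
    return _nx.concatenate(arrs, 1, dtype=dtype, casting=casting)
           ~~~~~~~~~~~~~~~^^^^^^^^^^^^^^^^^^^^^^^^^^^^^^^^^^^^^^^
ValueError: all the input array dimensions except for the concatenation axis must match exactly, but along dimension 0, the array at index 0 has size 600 and the array at index 1 has size 493
```

Lower gently until the force shows contact with the mat.

Call:
send_rows(
  deltas=[0, 1, 3, 0, 0, 0, 0, 1, 6, 0, 0, 0, 0, 1, 8, 0, 0, 0, 0, 1, 8, 0, 0, 0],
)

```text
time: 14.72
ee_pos: [0.5084, -0.1523, 0.0287]
tool_rot: [3.141, -0.001, -0.149]
wrist_force: [-1.0, 0.6, -3.7]
gripper_width: 0.0226
gripper_force: 109.7
```

Call:
send_rows(
  deltas=[0, 0, 1, 0, 0, 0, 0, 0, 2, 0, 0, 0, 0, 0, 2, 0, 0, 0],
)

```text
time: 14.97
ee_pos: [0.5082, -0.1523, 0.0264]
tool_rot: [3.142, -0.0, -0.15]
wrist_force: [0.7, -1.0, -4.0]
gripper_width: 0.0228
gripper_force: 109.7
```

Call:
send_rows(
  deltas=[0, 0, 1, 0, 0, 0, 0, 0, 1, 0, 0, 0, 0, 0, 1, 0, 0, 0],
)

```text
time: 15.22
ee_pos: [0.5083, -0.1523, 0.0254]
tool_rot: [3.141, -0.0, -0.149]
wrist_force: [-0.8, -0.7, -2.9]
gripper_width: 0.0225
gripper_force: 110.1
```

Call:
send_rows(
  deltas=[0, 0, 1, 0, 0, 0, 0, 0, 1, 0, 0, 0, 0, 0, 1, 0, 0, 0],
)

```text
time: 15.47
ee_pos: [0.5083, -0.1523, 0.0252]
tool_rot: [3.141, -0.001, -0.149]
wrist_force: [-3.4, 0.4, 4.4]
gripper_width: 0.0226
gripper_force: 111.4
```

Contact with the mat. I'll ease the grip, open and retreat upward.

Call:
send_rows(
  deltas=[0, 0, 0, 0, 0, 0, 0, 0, 0, 0, 0, 0, 0, 0, 0, 0, 0, 0],
  newtons=20,
)

```text
time: 15.72
ee_pos: [0.5083, -0.1523, 0.0252]
tool_rot: [3.141, -0.001, -0.149]
wrist_force: [-2.7, 0.4, 3.9]
gripper_width: 0.0222
gripper_force: 111.4
```

Call:
send_rows(
  deltas=[0, 0, 0, 0, 0, 0, 0, 0, 0, 0, 0, 0, 0, 0, 0, 0, 0, 0, 0, 0, 0, 0, 0, 0, 0, 0, 0, 0, 0, 0, 0, 0, 0, 0, 0, 0, 0, 0, 0, 0, 0, 0],
  hand=0,
)

```text
time: 16.3
ee_pos: [0.5083, -0.1522, 0.0242]
tool_rot: [-3.142, 0.0, -0.149]
wrist_force: [0.2, 0.2, -0.3]
gripper_width: 0.0848
gripper_force: 0.0
```

Call:
send_rows(
  deltas=[0, 0, -15, 0, 0, 0, 0, 0, -40, 0, 0, 0, 0, 0, -80, 0, 0, 0, 0, 0, -120, 0, 0, 0, 0, 0, -160, 0, 0, 0, 0, 0, -190, 0, 0, 0, 0, 0, -190, 0, 0, 0],
)

```text
time: 16.88
ee_pos: [0.5125, -0.1538, 0.2215]
tool_rot: [3.139, -0.013, -0.149]
wrist_force: [1.7, -0.2, 0.7]
gripper_width: 0.0854
gripper_force: 0.0
```

Call:
send_rows(
  deltas=[0, -40, 0, 0, 0, 0, 0, -80, 0, 0, 0, 0, 0, -120, 0, 0, 0, 0, 0, -150, 0, 0, 0, 0, 0, -150, 0, 0, 0, 0, 0, -150, 0, 0, 0, 0],
)

```text
time: 17.38
ee_pos: [0.5303, -0.0024, 0.2137]
tool_rot: [3.141, 0.001, -0.146]
wrist_force: [-0.2, -0.6, 0.1]
gripper_width: 0.085
gripper_force: 0.0
```

Run:
```python
from h import *
im=capture("top")[:,:,::-1]; sd=capture("side")[:,:,::-1]; a=cv2.imread("pics/top0.png"); b=cv2.imread("pics/side0.png")
cv2.imwrite("pics/ftop.png",im); cv2.imwrite("pics/fside.png",sd)
f=lambda q,x0,y0,w,h:cv2.resize(q[y0:y0+h,x0:x0+w],(400,300) if w>h/2+1 and h<200 and w>120 else (200,300),interpolation=cv2.INTER_CUBIC)
row=lambda t,s:np.hstack([f(t,165,150,120,90) if 0 else cv2.resize(t[150:240,165:285],(400,300),interpolation=3),cv2.resize(t[155:260,355:425],(200,300),interpolation=3),cv2.resize(s[130:220,320:380],(200,300),interpolation=3)])
cv2.imwrite("pics/fin.png",np.vstack([row(a,b),row(im,sd)]))
```

```text
(no output)
```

View pics/fin.png

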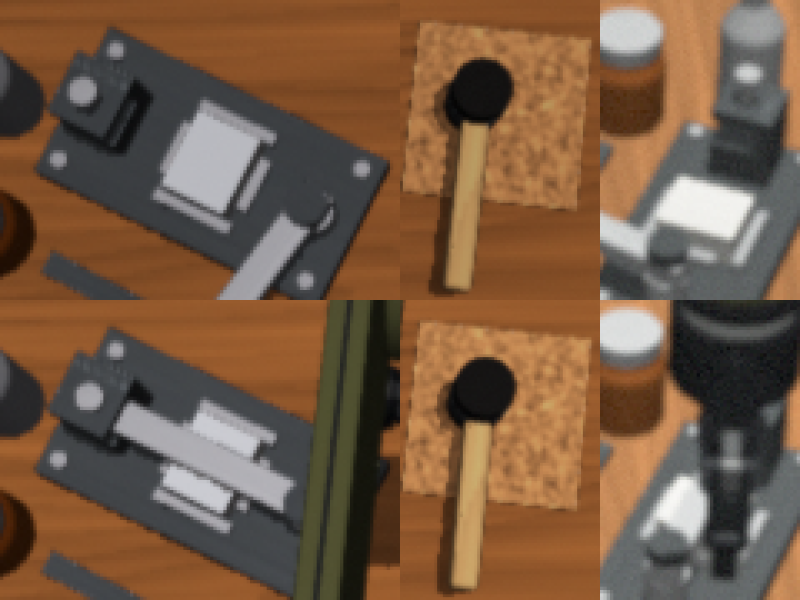

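The last picture shows the strap in the catch, the pin head shifted from (83,93) to (89,97), and the mallet standing on its mat as before. I'll check the pin shift numerically before handing in.

Run:
```python
from h import *
pr=w2p("top",[(*PIN,.11),(*PIN,.092)]); c=[]
for n in("top0","ftop"):
    g=cv2.cvtColor(cv2.imread(f"pics/{n}.png"),cv2.COLOR_BGR2GRAY)[169:187,182:199].astype(float)
    _,l,st,ce=cv2.connectedComponentsWithStats((g>115).astype(np.uint8)); i=np.argmin([np.hypot(*(q-[8,9])) if s[4]<100 else 99 for q,s in zip(ce,st)])
    m=(l==i)*(g-60); yy,xx=np.mgrid[169:187,182:199]; c.append(np.array([(m*xx).sum(),(m*yy).sum()])/m.sum()); print(c[-1],st[i][4])
print("shift",c[1]-c[0],"pred",pr[1]-pr[0]); show()
if abs(c[1]-c[0]-(pr[1]-pr[0])).max()<.7: print(hand_in())
```

```text
[189.29602804 176.81448598] 51
[191.30202096 178.57634731] 55
shift [2.00599292 1.76186132] pred [1.96458223 1.73246942]
{'time': np.float64(17.483), 'joint_pos': array([-8.700e-02,  2.600e-01,  1.624e+00, -1.000e-03,  1.259e+00,
        1.633e+00]), 'ee_pos': array([ 0.53 , -0.004,  0.214]), 'tool_rot': array([ 3.141e+00,  1.000e-03, -1.490e-01]), 'wrist_force': array([ 0.775, -0.499,  0.246]), 'gripper_width': np.float64(0.086), 'gripper_force': np.float64(0.0)}
the job is handed in; nothing more can be done
None
```

The job is handed in at 17.5 s: the strap is home in its catch, the lock pin was driven fully down with the mallet, and the mallet stands on its head on the cork mat again, released.

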